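# Serve the sweets from a lever dispenser without letting its lid slam

### The arm

A 7-joint arm with a two-finger parallel gripper is mounted at the origin on the work surface. World frame = base frame: x ahead of the robot, y to its left, z up, the work surface at z = 0. Lengths are in m, angles in degrees, forces in N, time in s.
With the tool pointing down it reaches from about 0.425 to 0.875 m from the base axis. Payload 4.7 kg.
Tool frame: the origin (TCP) lies between the finger pads; the fingertips stand env.finger_overhang ahead of it and the grasp point (between the pads) lies 5 mm behind it (env.finger_overhang is the distance from the TCP to the fingertips, in m); z points along the fingers, y is the line along which they close (so a half turn about z gives the same grasp; the last joint's range is limited). The gripper opens to 87 mm and grips with 3 to 60 N. Pads are 19 mm wide; open, the fingers measure 117 mm over their backs; the gripper's body (75 mm by 190 mm) begins 51 mm behind the grasp point.
Start: joints at [73.001, 18.392, -4.016, 83.108, 1.295, 78.541, -3.26], TCP at [0.199, -0.619, 0.237] pointing down, gripper open.
Joint ranges: [-163.93, 163.93], [-17.29, 119.83], [-79.2, 71.16], [3.27, 140.29], [-89.18, 269.18], [5.43, 117.66], [-154.24, 154.24]. Speed limits (degrees/s): [147.25, 147.25, 180, 180, 180, 180, 180].

### API

Orientations are given as [roll, pitch, yaw] about the fixed x, y, z axes, in that order (R = Rz(yaw) Ry(pitch) Rx(roll)).
In Python, from cell import telemetry, eyes, env, models gives the robot as it stands. The module is installed in compiled form; this text tells all that it offers.
- The arm moves only by the tool drive_tool, never from a script. Its arguments are lists of equal length, an entry for each row: "angular": the turn, a rotation vector about the tool's x, y, z in rad, a list of three; "delta_pos": the shift along the tool's x, y, z in cm, a list of three; "gripper": the finger opening in cm, from 0 to 8.7. A call has 1 to 20 rows; each row shifts and turns the commanded pose from where the row before left it, along the tool's axes as they then stand; what a row does not reach is not made up. A row lasts 1/10 s, in which the tool goes at most 50 mm and 8.59 degrees, less where a joint would pass 70% of its speed; a pose out of reach is approached as far as the arm can. A call with a gripper value outside its range is refused whole. The fingers move at their own pace and stop on an object; "squeeze" is the grip in N (left out, the last holds). Time passes only in rows, so rows that do not move let the fingers close. It gives the time, the measured TCP pose, the force, the opening and the grip force at its end, in the units of the state.
- telemetry.get_obs(): the state, without advancing time (a new reading comes with each control period).
- eyes.read_camera(name): name is "side" or "top"; returns a dict with "pixels" (400x640x3 uint8, red, green, blue), "mtx" (3x3 intrinsics, pixels), "origin" and "orientation" of the camera in the world. Camera axes: x right, y down, z forward; pixel columns grow to the right and rows downward; lengths in m; the calibration is good to about 2 mm. A picture is of the moment at which its call begins. There is no depth.
- env.sign_off(): hands the job in; it is judged then, once.
Trained networks look in a picture, given as the dict that the camera call returned (one of the last four; its "shot" number tells which), for a name from the list of things; names that differ only in an ending like _2 or _b are one class to them, and where a whole thing is asked for, a point or a joint stands for the part that bears it (a point fixed in the world has none). Each returns a list of dicts, best first, with "p" (0 to 1); they miss things now and then, are a little off and sometimes report something else, mostly with a low value. They report only what shows in the picture. A call takes as long as a camera call. They do not tell look-alikes from the thing itself.
- models.search_frame(picture, target): "centre" ([column, row] in pixels, amid what is visible of it).
- models.cut_out(picture, target): "pixels" (400x640 bool, what is visible of it) and "centre" ([column, row] in pixels, amid what is visible of it).
The state is a dict: "time_s": time; "qpos": joint angles; "joint_velocities": joint speeds; "effort": joint torques, N m; "tool_pos": TCP position; "tool_rot": TCP orientation; "force": force on the tool from outside, world axes, zero at the start; "wrist_torque": the same for the moment, N m; "grip_width": finger opening in m; "grasp_force": force on a finger pad.
Only numpy, scipy, OpenCV 4.12 (cv2) and the standard library are available. Lean on these libraries where they do the work, as an engineer would, in place of code of your own. Each camera call takes 0.05 s, during which the arm holds its last target. There are 200 camera calls.

### The job

Using only your fingertips on the lever paddle of the sweet dispenser, press the lever down so that its lid lifts wide open, and keep it down until all three round sweets have rolled out into the ceramic bowl. Then ease the lever back up slowly, so that the lid comes down gently the whole way and does not slam, and leave it shut. Pick nothing up, do not touch the lid, the sweets or the bowl, and leave the other things on the table where they are.

Things in the scene. Friction and masses are not known exactly. Their poses are not given: they have to be found in the camera images.
- dispenser: White sweet dispenser, fixed: body 130 (x) by 70 (y) by 115 mm high, clear cover on top, black foot. Origin: on the table under its middle; z up, x from the lever side to the mouth side. The lever sticks out on the -x side (to the right as the robot sees it, or right and towards it); the mouth, shut by the lid, is on the +x side, with a steel lip 55 mm up, ending 88 mm from the origin.
- lever_press (a point): Middle of the paddle's top face, the place to press; moves with the lever. At rest about 106 mm above the table and 186 mm from the dispenser's origin along its -x; fully pressed about 48 mm above the table, almost straight below (4 mm further out half-way). The lever is sprung upwards: pressing here takes about 3 N at the top, 4 to 5 N at the bottom.
- lever_pivot (a point): Pivot of the lever, at (-80, 0, 75) mm in the dispenser's frame. Black paddle at the lever's end: a plate 36 mm (dispenser x) by 60 mm (y), 6 mm thick, on a 14 mm wide arm, its middle 110 mm from the pivot.
- lever (a joint): Lever angle, rad: 0 = up at rest (paddle raised 0.27 rad above level), 0.54 = fully pressed, at its stop. Springs back up to 0 by itself, fast, if let go.
- lid (a joint): Lid angle, rad: 0 = shut (hanging upright across the mouth), about 1.3 = wide open, swung out and up. Linked to the lever: lid angle = 2.41 x lever angle, so the lid falls as fast as the lever is let up; the sweets get past the lid above about 0.9.
- lid_edge (a point): Middle of the lid's free (lower) edge, moves with the lid. The steel lid, 54 mm wide, 50 mm high, 4 mm thick, on the mouth side of the dispenser. Its hinge line is along its top edge, 110 mm above the table.
- sweet1: Hard round white sweet, 26 mm across, 15 g; origin at its centre. At the start it lies first (nearest the lid) of the three in line in the dispenser's sloping channel behind the lid, and rolls out by itself within about 2 s of the lid being opened.
- sweet2: Hard round white sweet, 26 mm across, 15 g; origin at its centre. At the start it lies second of the three in line in the dispenser's sloping channel behind the lid, and rolls out by itself within about 2 s of the lid being opened.
- sweet3: Hard round white sweet, 26 mm across, 15 g; origin at its centre. At the start it lies last of the three in line in the dispenser's sloping channel behind the lid, and rolls out by itself within about 2 s of the lid being opened.
- bowl: Small blue glazed ceramic bowl, 120 mm across the rim, 42 mm high, loose; stands under the dispenser's lip. Origin: centre of its underside.
- bowl_in (a point): Centre of the bowl's inner floor.
- cup: Steel coffee cup with a handle, 72 mm across, 70 mm high, standing beside the dispenser. Origin: centre of its underside. To be left alone.
- tumbler: Empty clear plastic tumbler, 68 mm across, 90 mm high, standing beside the dispenser. Origin: centre of its underside. To be left alone.
- domino: Single green domino, 24 x 48 x 9 mm, lying flat on the table beside the lever. Origin: centre of its underside. To be left alone.
- shaker: Glass shaker jar with a steel cap, 56 mm across, 130 mm high, to the left, near the robot. Origin: centre of its underside. To be left alone.
- saucer: White saucer, 130 mm across, 16 mm high, right of the robot. Origin: centre of its underside. To be left alone.
- drawerbox: Grey plastic drawer box, 200 (x) by 170 (y) by 130 mm high, fixed, on the left; its lower drawer may stand up to 60 mm open towards the robot. Origin: centre of its underside. Not part of the job.
- drawerbox_drawer0_handle (a point): Grip point of the upper drawer's handle, on the drawer box's robot side (shut). To be left alone.
- drawerbox_drawer1_handle (a point): Grip point of the lower drawer's handle. To be left alone.
- tray: Wooden tray 200 by 150 by 25 mm with green dominoes, fixed, on the right. Origin: centre of its underside. Not part of the job.
Not all that is in view belongs to the job. Several things have the shape of the bowl; the one meant has the colours described above.

How it is judged (in metres and radians):
On the way, in this order (a step that is already met when the one before it is completed fails the run):
1. the fingers hold the lever down with the lid wide open (over 1.0 rad) and all three sweets are in the bowl (value of joint lid above 1 rad and contact force between the fingers and lever above 0.5 N and horizontal distance between each of sweet1, sweet2, sweet3 and bowl_in below 0.055 m and height (world z) of each of sweet1, sweet2, sweet3 below 0.045 m), for 0.1 s.
2. the lid is shut again (value of joint lid below 0.05 rad), for 0.2 s.
At the end, for the whole second after the job is handed in: Lid shut (under 0.05 rad) and lever up (under 0.03 rad), all three sweets lying in the bowl (centres within 55 mm of its middle and below 45 mm), bowl upright (within 0.1 rad) and within 20 mm of where it stood, cup, tumbler, domino, shaker and saucer within 20 mm of where they stood (value of joint lid below 0.05 rad and value of joint lever below 0.03 rad and horizontal distance between each of sweet1, sweet2, sweet3 and bowl_in below 0.055 m and height (world z) of each of sweet1, sweet2, sweet3 below 0.045 m and distance of each of bowl, cup, tumbler, domino, shaker, saucer from where it was at the start of the episode below 0.02 m and angle between bowl's own z axis and vertical below 0.1 rad); the robot touches nothing.
It fails at once if the lid falls faster than 4 rad/s (it slams) (velocity of joint lid below -4 rad/s).
It fails at once if the robot touches the lid (over 0.5 N) (contact force between the arm and lid above 0.5 N).
It fails at once if the robot touches a sweet (over 0.3 N) (contact force between the arm and sweet1 above 0.3 N or contact force between the arm and sweet2 above 0.3 N or contact force between the arm and sweet3 above 0.3 N).
It fails at once if the robot touches the bowl (over 0.5 N), or the bowl is lifted over 10 mm or tipped over 0.3 rad (contact force between the arm and bowl above 0.5 N or height (world z) of bowl above 0.01 m or angle between bowl's own z axis and vertical above 0.3 rad).
It fails at once if a bystander or a drawer of the drawer box is moved over 20 mm (distance of any of cup, tumbler, domino, shaker, saucer, drawerbox_drawer0_handle, drawerbox_drawer1_handle from where it was at the start of the episode above 0.02 m).
It also fails if it takes over 40 s, if anything falls off the work surface, if the arm or the gripper's body presses on something with over 40 N, if the wrist force passes 120 N, or if a joint passes its speed limit or range.

## Working session

There is one attempt and no reset: what is moved stays moved. The work goes in short steps, Python scripts to look and compute and a tool call to move; the robot and the scene stay as the last step left them, time stands still between calls to the robot, and variables do not carry over. Pictures are saved under pics/ and viewed, at most 10 in all, crops included, and the job is handed in when it is done.

Besides the shell and the picture viewer there is one more tool, called after "Call:" as name(argument=value, ...) on one line, values as JSON. drive_tool: Moves the arm, as the interface text tells. Its arguments: {"type":"object","properties":{"angular":{"type":"array","items":{"type":"array","items":{"type":"number"}}},"delta_pos":{"type":"array","items":{"type":"array","items":{"type":"number"}}},"gripper":{"type":"array","items":{"type":"number"}},"squeeze":{"type":"number"}},"required":["angular","delta_pos","gripper"]}

```bash
mkdir -p pics
cat > h.py <<'E'
import numpy as np, cv2
from scipy.spatial.transform import Rotation as R
from cell import telemetry, eyes, env, models
def rot(o):
    o=np.array(o,float)
    if o.shape==(3,3): return o
    if o.size==4: return R.from_quat(o).as_matrix()
    return R.from_euler('xyz',o,degrees=True).as_matrix()
def ray(p,px):
    d=np.linalg.solve(np.array(p['mtx']),[px[0],px[1],1.]); return np.array(p['origin']),rot(p['orientation'])@d
def atz(p,px,z):
    o,d=ray(p,px); return o+d*(z-o[2])/d[2]
def tri(p1,a,p2,b):
    o1,d1=ray(p1,a);o2,d2=ray(p2,b)
    s=np.linalg.lstsq(np.c_[d1,-d2],o2-o1,rcond=None)[0]
    x,y=o1+s[0]*d1,o2+s[1]*d2; return (x+y)/2,np.linalg.norm(x-y)
def proj(p,X):
    c=np.array(p['mtx'])@(rot(p['orientation']).T@(np.array(X)-p['origin'])); return c[:2]/c[2]
E
python3 - <<'E'
from h import *
np.set_printoptions(precision=4,suppress=True)
s=eyes.read_camera('side');t=eyes.read_camera('top')
for n,p in(('side',s),('top',t)):
    cv2.imwrite(f'pics/{n}0.png',p['pixels'][:,:,::-1]); print(n,p['origin'],p['orientation'])
    for k in ['dispenser','lever_press','lever_pivot','lid_edge','bowl','cup','tumbler','domino']:
        r=models.search_frame(p,k); print(k,[(np.round(q['centre'],1),round(q['p'],2)) for q in r[:4]])
o=telemetry.get_obs();print(o['tool_pos'],o['tool_rot'],o['time_s'],env.finger_overhang)
E
```

```text
side [-0.0631 -1.2348  1.1746] [-128.0274    1.0956  -28.6929]
dispenser [(array([317.8, 198.6]), 0.67), (array([316.5, 229.5]), 0.52)]
lever_press [(array([317.1, 229. ]), 0.72)]
lever_pivot [(array([319.4, 230.9]), 0.7)]
lid_edge [(array([268.4, 126.8]), 0.64)]
bowl [(array([312.7, 179.2]), 0.78), (array([355.1, 164.7]), 0.77), (array([313.6, 149.8]), 0.55), (array([247. , 127.7]), 0.24)]
cup []
tumbler [(array([351.2, 198.9]), 0.66), (array([326.9, 317.3]), 0.46)]
domino [(array([358.1, 241.7]), 0.54)]
top [0.5147 0.0178 1.5789] [-176.6445   -0.2358  -91.2761]
dispenser [(array([337.2, 214.6]), 0.69)]
lever_press [(array([381.9, 229.9]), 0.82)]
lever_pivot [(array([382. , 231.8]), 0.73), (array([292.1, 188.6]), 0.66)]
lid_edge [(array([290.1, 189.4]), 0.57)]
bowl [(array([235. , 158.5]), 0.69), (array([286.3, 129. ]), 0.68), (array([289.3, 188.7]), 0.57), (array([382.7, 231.2]), 0.17)]
cup [(array([307.7, 242.6]), 0.96)]
tumbler []
domino [(array([157.6, 187.3]), 0.58)]
[ 0.1988 -0.6189  0.2366] [179.9947   0.0033  17.8095] 0.9 0.014
```

View pics/side0.png

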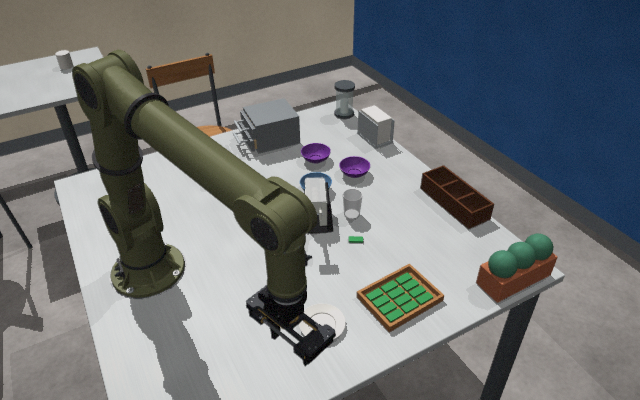

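View pics/top0.png

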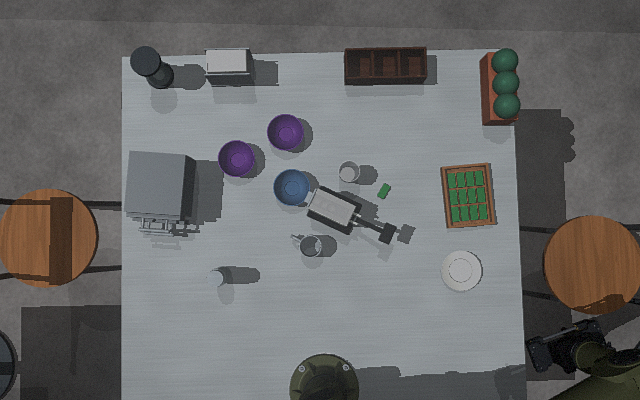

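Side view: dispenser at (318,199), blue bowl at (316,181), purple bowls at (315,154) and (355,168). The arm hides the paddle. Top view: black paddle at (387,233), dispenser at (334,209), blue bowl at (291,187), domino at (384,191), cup at (311,245), tumbler at (349,172). Look-alikes are the purple bowls at (238,158) and (286,132) in the top view, plus the paddle's shadow at (406,233). I choose the black paddle at (387,233), on the side opposite the blue bowl.

Run:
```python
from h import *
np.set_printoptions(precision=4,suppress=True)
t=eyes.read_camera('top');s=eyes.read_camera('side')
im=t['pixels']; 
cv2.imwrite('pics/crop.png',cv2.resize(im[160:260,270:420,::-1],None,fx=5,fy=5,interpolation=cv2.INTER_CUBIC))
def blob(p,m,near):
    n,l,st,c=cv2.connectedComponentsWithStats(m.astype(np.uint8)); 
    return min([(np.hypot(*(c[i]-near)),st[i,4],c[i]) for i in range(1,n) if st[i,4]>25],key=lambda a:a[0])
g=im.max(2)
for th in (40,60,75): print(th,blob(t,g<th,(387,233)))
b=lambda p:(p['pixels'][...,2].astype(int)-p['pixels'][...,0]>40)&(p['pixels'][...,1].astype(int)-p['pixels'][...,0]>15)
bt=blob(t,b(t),(291,187));bs=blob(s,b(s),(316,181));print(bt,bs)
print('bowl',atz(t,bt[2],.03)); print('paddle',atz(t,(387,233),.106),'z.12 disp',atz(t,(334,209),.12))
for k in('dispenser','lever_press'):
  for q in models.cut_out(t,k)[:2]:
    m=q['pixels'];print(k,q['p'],q['centre'],m.sum(),cv2.minAreaRect(np.argwhere(m)[:,::-1].astype(np.float32)))
```

```text
40 (np.float64(148.26002178241737), np.int32(146), array([535.2123, 229.2397]))
60 (np.float64(7.677654948818511), np.int32(288), array([380.0556, 229.7257]))
75 (np.float64(8.013985375537645), np.int32(366), array([379.7022, 229.6885]))
(np.float64(5.4974701156389525), np.int32(519), array([296.4721, 186.4721])) (np.float64(3.15991844133086), np.int32(169), array([316.4734, 177.8757]))
bowl [0.649  0.0733 0.03  ]
paddle [ 0.4944 -0.2019  0.106 ] z.12 disp [ 0.5705 -0.0419  0.12  ]
dispenser 0.7 [338.1, 210.5] 2005 ((348.812744140625, 216.89012145996094), (94.4796142578125, 34.077571868896484), 25.64100456237793)
lever_press 0.95 [382.6, 232.6] 317 ((374.0000305175781, 227.50001525878906), (38.73540496826172, 18.776823043823242), 23.198591232299805)
```

View pics/crop.png

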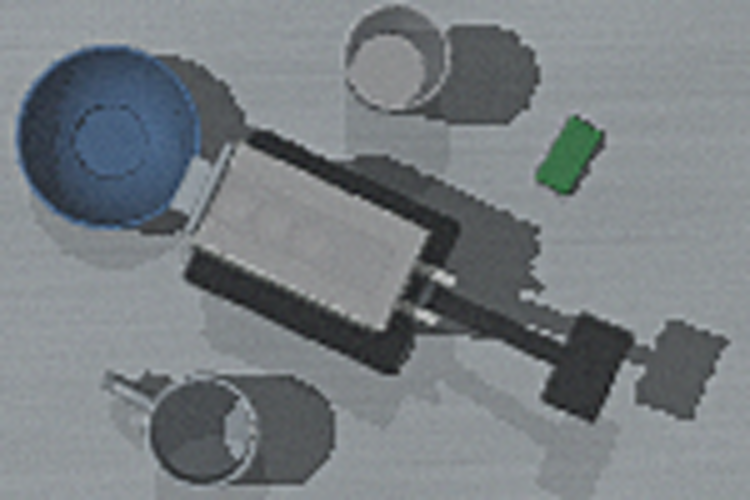

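The crop confirms it: paddle centre at (387.8,233.5), body top centre at (332,207), and a clear area around the paddle. The paddle is at about (0.494,-0.204), with the dispenser's x axis at a yaw of about 64°. Going above it now.

Call:
drive_tool(angular=[[0, 0, -0.136], [0, 0, -0.136], [0, 0, -0.136], [0, 0, -0.136], [0, 0, -0.136], [0, 0, -0.136], [0, 0, 0], [0, 0, 0], [0, 0, 0], [0, 0, 0], [0, 0, 0], [0, 0, 0], [0, 0, 0], [0, 0, 0], [0, 0, 0], [0, 0, 0], [0, 0, 0], [0, 0, 0], [0, 0, 0], [0, 0, 0]], delta_pos=[[0, 0, 0], [0, 0, 0], [0, 0, 0], [0, 0, 0], [0, 0, 0], [0, 0, 0], [3.6, 0.6, 0], [3.6, 0.6, 0], [3.6, 0.6, 0], [3.6, 0.6, 0], [3.6, 0.6, 0], [3.6, 0.6, 0], [3.6, 0.6, 0], [3.6, 0.6, 0], [3.6, 0.6, 0], [3.6, 0.6, 0], [3.6, 0.6, 0], [3.6, 0.6, 0], [3.6, 0.6, 0], [3.6, 0.6, 0]], gripper=[0, 0, 0, 0, 0, 0, 0, 0, 0, 0, 0, 0, 0, 0, 0, 0, 0, 0, 0, 0])

```text
time_s: 3.1
tool_pos: [0.4918, -0.1986, 0.2369]
tool_rot: [180.0, 0.0, 64.6]
force: [-0.1, -0.0, 0.2]
grip_width: 0.0004
grasp_force: 0.0
```

Run:
```python
from h import *
np.set_printoptions(precision=4,suppress=True)
s=eyes.read_camera('side');t=eyes.read_camera('top')
for z in(.09,.1,.106,.115):print(z,atz(t,(387.8,233.5),z), proj(s,atz(t,(387.8,233.5),z)))
print('axis',atz(t,(332.2,207.2),.12))
for k in('lever_press','lever'):
  for q in models.cut_out(s,k)[:2]: print(k,q['p'],q['centre'],q['pixels'].sum())
u,v=290,225
cv2.imwrite('pics/s1.png',cv2.resize(s['pixels'][160:300,240:400,::-1],None,fx=4,fy=4,interpolation=cv2.INTER_CUBIC))
```

```text
0.09 [ 0.4926 -0.2067  0.09  ] [317.3507 233.9875]
0.1 [ 0.4927 -0.2052  0.1   ] [317.1102 231.2853]
0.106 [ 0.4928 -0.2043  0.106 ] [316.9652 229.6557]
0.115 [ 0.493 -0.203  0.115] [316.7466 227.1994]
axis [ 0.576  -0.0366  0.12  ]
lever_press 0.72 [314.4, 226.0] 173
lever 0.64 [316.9, 227.6] 189
```

View pics/s1.png

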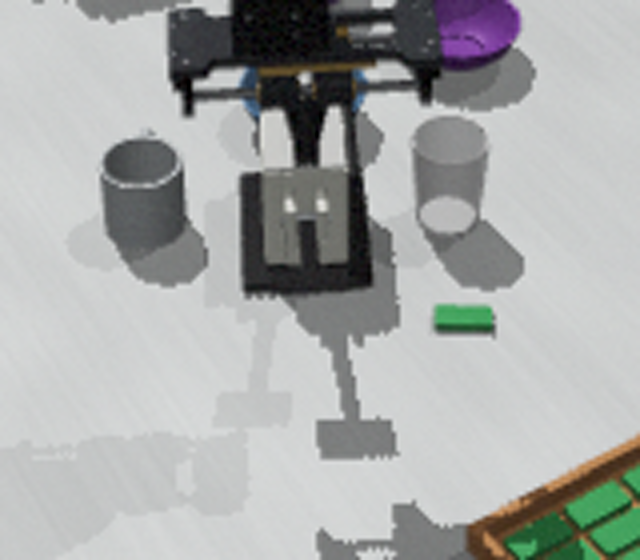

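The paddle projects to (317,230) in the side view, which is crop (308,279), dark against the dispenser's black foot. The arm stripe is just above it, so this agrees with the top view. Cup, tumbler and domino are clear. Lowering to just above the paddle.

Call:
drive_tool(angular=[[0, 0, 0], [0, 0, 0], [0, 0, 0], [0, 0, 0], [0, 0, 0], [0, 0, 0]], delta_pos=[[-0.45, 0.3, 2.5], [0, 0, 3.0], [0, 0, 3.0], [0, 0, 1.7], [0, 0, 0.5], [0, 0, 0.5]], gripper=[0, 0, 0, 0, 0, 0])

```text
time_s: 3.9
tool_pos: [0.4915, -0.2065, 0.1246]
tool_rot: [180.0, 0.0, 64.4]
force: [-1.1, -0.0, 2.1]
grip_width: 0.0007
grasp_force: 1.1
```

Call:
drive_tool(angular=[[0, 0, 0], [0, 0, 0], [0, 0, 0], [0, 0, 0], [0, 0, 0], [0, 0, 0], [0, 0, 0], [0, 0, 0], [0, 0, 0]], delta_pos=[[0, 0, 0.6], [0, 0, 0.6], [0, 0, 0.6], [0, 0, 0.6], [0, 0, 0.6], [0, 0, 0.6], [0, 0, 0.6], [0, 0, 0.6], [0, 0, 0.3]], gripper=[0, 0, 0, 0, 0, 0, 0, 0, 0])

```text
time_s: 4.8
tool_pos: [0.4925, -0.2045, 0.0731]
tool_rot: [180.0, -0.1, 64.6]
force: [1.6, 0.0, 4.0]
grip_width: 0.0005
grasp_force: 1.9
```

Call:
drive_tool(angular=[[0, 0, 0], [0, 0, 0], [0, 0, 0], [0, 0, 0], [0, 0, 0], [0, 0, 0], [0, 0, 0], [0, 0, 0], [0, 0, 0], [0, 0, 0], [0, 0, 0], [0, 0, 0], [0, 0, 0], [0, 0, 0], [0, 0, 0], [0, 0, 0], [0, 0, 0], [0, 0, 0], [0, 0, 0], [0, 0, 0]], delta_pos=[[0, 0, 0.4], [0, 0, 0.2], [0, 0, 0], [0, 0, 0], [0, 0, 0], [0, 0, 0], [0, 0, 0], [0, 0, 0], [0, 0, 0], [0, 0, 0], [0, 0, 0], [0, 0, 0], [0, 0, 0], [0, 0, 0], [0, 0, 0], [0, 0, 0], [0, 0, 0], [0, 0, 0], [0, 0, 0], [0, 0, 0]], gripper=[0, 0, 0, 0, 0, 0, 0, 0, 0, 0, 0, 0, 0, 0, 0, 0, 0, 0, 0, 0])

```text
time_s: 6.8
tool_pos: [0.4918, -0.2052, 0.0675]
tool_rot: [-180.0, 0.0, 64.6]
force: [-0.3, 2.9, 4.1]
grip_width: 0.0005
grasp_force: 1.9
```

Run:
```python
from h import *
t=eyes.read_camera('top')
cv2.imwrite('pics/t2.png',cv2.resize(t['pixels'][150:270,250:420,::-1],None,fx=4,fy=4,interpolation=cv2.INTER_CUBIC))
for k in('sweet1','lid_edge'):print(k,[(q['centre'],q['p']) for q in models.search_frame(t,k)])
```

```text
sweet1 [([292.0, 184.5], 0.37)]
lid_edge [([304.3, 193.8], 0.72)]
```

View pics/t2.png

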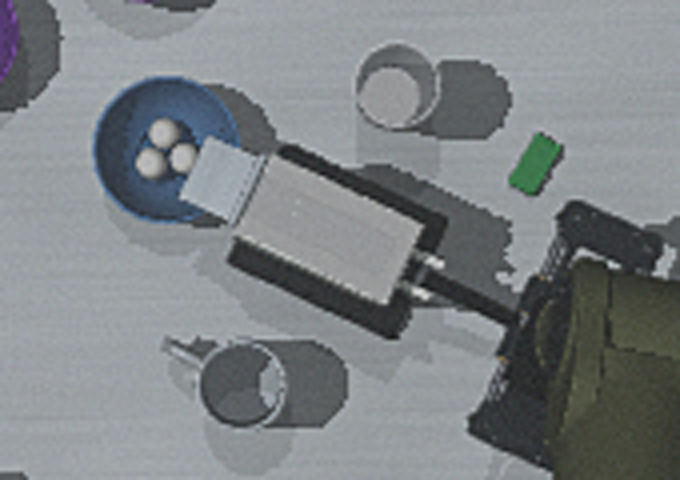

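All three sweets lie in the blue bowl, around crop (167,148), and the lid is wide open at crop (224,178). Easing the lever up at 3 cm/s.

Call:
drive_tool(angular=[[0, 0, 0], [0, 0, 0], [0, 0, 0], [0, 0, 0], [0, 0, 0], [0, 0, 0], [0, 0, 0], [0, 0, 0], [0, 0, 0], [0, 0, 0], [0, 0, 0], [0, 0, 0], [0, 0, 0], [0, 0, 0], [0, 0, 0], [0, 0, 0], [0, 0, 0], [0, 0, 0], [0, 0, 0], [0, 0, 0]], delta_pos=[[0, 0, -0.1], [0, 0, -0.2], [0, 0, -0.3], [0, 0, -0.3], [0, 0, -0.3], [0, 0, -0.3], [0, 0, -0.3], [0, 0, -0.3], [0, 0, -0.3], [0, 0, -0.3], [0, 0, -0.3], [0, 0, -0.3], [0, 0, -0.3], [0, 0, -0.3], [0, 0, -0.3], [0, 0, -0.3], [0, 0, -0.3], [0, 0, -0.3], [0, 0, -0.2], [0, 0, -0.2]], gripper=[0, 0, 0, 0, 0, 0, 0, 0, 0, 0, 0, 0, 0, 0, 0, 0, 0, 0, 0, 0])

```text
time_s: 8.95
tool_pos: [0.4917, -0.2051, 0.1226]
tool_rot: [-180.0, 0.0, 64.6]
force: [0.4, 2.6, 1.3]
grip_width: 0.0007
grasp_force: 1.0
```

Call:
drive_tool(angular=[[0, 0, 0], [0, 0, 0], [0, 0, 0], [0, 0, 0], [0, 0, 0], [0, 0, 0], [0, 0, 0], [0, 0, 0], [0, 0, 0], [0, 0, 0], [0, 0, 0], [0, 0, 0]], delta_pos=[[0, 0, -0.2], [0, 0, -0.2], [0, 0, -0.2], [0, 0, -0.2], [0, 0, -0.2], [0, 0, -0.2], [0, 0, -0.3], [0, 0, -0.4], [0, 0, -1], [0, 0, -2], [0, 0, -2], [0, 0, -2]], gripper=[0, 0, 0, 0, 0, 0, 0, 0, 0, 0, 0, 0])

```text
time_s: 10.15
tool_pos: [0.492, -0.2051, 0.2131]
tool_rot: [180.0, 0.0, 64.6]
force: [-0.3, 0.7, -0.2]
grip_width: 0.0003
grasp_force: 0.0
```

Run:
```python
from h import *
t=eyes.read_camera('top');o=telemetry.get_obs();print(o['time_s'],o['tool_pos'],o['force'])
cv2.imwrite('pics/t3.png',cv2.resize(t['pixels'][150:270,250:420,::-1],None,fx=4,fy=4,interpolation=cv2.INTER_CUBIC))
```

```text
10.2 [ 0.49384123 -0.20576554  0.21670422] [ 0.66726853 -0.76477597  1.83536076]
```

View pics/t3.png

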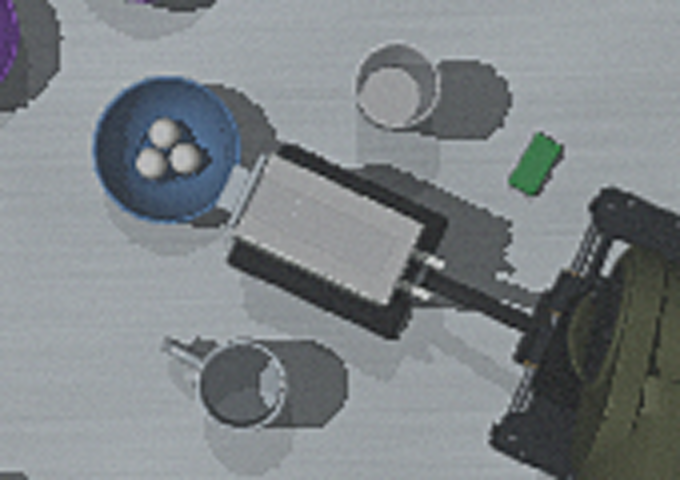

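The lid is shut (crop 245,190), the three sweets lie in the bowl (crop 167,148), the tool is clear, and the bystanders in view have not moved. Handing in.

```bash
python3 -c "
from cell import env; print(env.sign_off())"
```

```text
the job is handed in; nothing more can be done
None
```

I pressed the lever until all three sweets had rolled into the blue bowl, then eased it up slowly; the last picture shows the lid shut, and I handed the job in at about 10 s of the 40 s (no verdict came back).

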